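# Find the switched-off lever under the hood by feel and reset its line

## Robot

A 7-joint arm with a two-finger parallel gripper is mounted at the origin on a cart in front of the work surface, level with it; the furniture and walls round the work are solid. World frame = base frame: x ahead of the robot, y to its left, z up, the work surface at z = 0. Lengths are in m, angles in rad, forces in N, time in s.
With the tool pointing down it reaches from about 0.425 to 0.925 m from the base axis. Payload 6.8 kg.
Tool frame: the origin (TCP) lies between the finger pads; the fingertips stand 17 mm ahead of it and the grasp point (between the pads) lies 2 mm behind it (arm.tip_reach is the distance from the TCP to the fingertips, in m); z points along the fingers, y is the direction in which the jaws open and shut (so a half turn about z gives the same grasp; the last joint's range is limited). The gripper opens to 88 mm and grips with 3 to 60 N. Pads are 20 mm wide; open, the fingers measure 115 mm over their backs; the gripper's body (75 mm by 178 mm) begins 61 mm behind the grasp point.
Start: joints at [1.236, 0.477, 0.022, 1.555, -0.011, 1.109, -0.083], TCP at [0.152, -0.658, 0.24] pointing down, gripper open.
Joint ranges: [-2.96, 2.96], [-0.34, 2.1], [-1.41, 1.46], [0.24, 2.44], [-1.37, 4.51], [0.17, 1.92], [-2.96, 2.96]. Speed limits (rad/s): [2.39, 2.39, 3.14, 3.14, 3.14, 3.14, 3.14].

## Interface

Orientations are given as [roll, pitch, yaw] about the fixed x, y, z axes, in that order (R = Rz(yaw) Ry(pitch) Rx(roll)).
In Python, from station import sensors, get_image, ticket, outline_of, place_of, arm gives the robot as it stands.
- The arm moves only by the tool jog_arm, never from a script. Its argument "motion" is a list of rows, each an object with "jaw": the opening, from 0 (shut) to 1 (fully open); "xyz": the shift along the tool's x, y, z scaled (see below), a list of three; "twist": the turn about the tool's z scaled (see below). A call has 1 to 20 rows; each row shifts and turns the pose as measured when the row begins, along the tool's axes as they then stand; what a row does not reach is not made up. The controller multiplies each number of a shift by 0.15 m and each number of a turn by pi/4 rad. A row lasts 1/8 s, in which the tool goes at most 62.5 mm and 10.7 degrees, less where a joint would pass 70% of its speed; a pose out of reach is approached as far as the arm can. A call with a number of a shift or a turn outside -1 to 1 is refused whole. A call with a gripper value outside its range is refused whole. The fingers move at their own pace and stop on an object; "squeeze" is the grip in N (left out, the last holds). Time passes only in rows, so rows that do not move let the fingers close. It gives the time, the measured TCP pose, the force and the opening at its end, in the units of the state.
- sensors.state(): the state, without advancing time (a new reading comes with each control period).
- get_image(name): name is "scene" or "top" or "wrist"; returns a dict with "pixels" (420x560x3 uint8, red, green, blue), "z_map" (420x560 float32, m along the optical axis (not along the pixel's ray), 0 where there is no reading), "intrinsics" (3x3 intrinsics, pixels), "world_from_camera" (4x4, takes a point from camera to world coordinates); the wrist camera has in their place "mount" (4x4, takes a point from camera to tool coordinates, whose origin is the TCP and whose axes are the flange's). Camera axes: x right, y down, z forward; pixel columns grow to the right and rows downward; lengths in m; the calibration is good to about 2 mm. A picture is of the moment at which its call begins: read the wrist's pose just before it.
- ticket.finish_job(): hands the job in, once; it reports no verdict.
Trained networks look in a picture, given as the dict that the camera call returned (one of the last four; its "shot" number tells which), for a name from the list of things; names that differ only in an ending like _2 or _b are one class to them, and where a whole thing is asked for, a point or a joint stands for the part that bears it (a point fixed in the world has none). Each returns a list of dicts, best first, with "confidence" (0 to 1); they miss things now and then, are a little off and sometimes report something else, mostly with a low value. They report only what shows in the picture. A call takes as long as a camera call.
- outline_of(picture, target): "region" (420x560 bool, what is visible of it) and "bbox" ([centre column, centre row, width, height] in pixels, round what is visible of it).
- place_of(picture, target): "uv" ([column, row] in pixels: a listed point, or the origin of a listed thing).
The state is a dict: "time_s": time; "joints": joint angles; "joint_vel": joint speeds; "joint_efforts": joint torques, N m; "tool_pos": TCP position; "orientation": TCP orientation; "contact_force": force on the tool from outside, world axes, zero at the start; "ft_torque": the same for the moment, N m; "gripper_width": opening from 0.0 (shut) to 1.0 (fully open).
Only numpy, scipy, OpenCV 4.12 (cv2) and the standard library are available. Lean on these libraries where they do the work, as an engineer would, in place of code of your own. Each camera call takes 0.05 s, during which the arm holds its last target.

## Task

One of the three levers hidden under the roof of the grey switch box has been left off (up); the other two are on (down). Feel in with the shut fingers, without leaning hard on the levers, to find which one is off and push it fully down to on, then press the reset button on top of the box that belongs to that same switch place fully down and let it spring back. Leave the other two levers on, press no other reset button, and do not knock over or push about the things on the table.

Things in the scene. Friction and masses are not known exactly. Their poses are not given: they have to be found in the camera images.
- switch_box: grey sheet-metal box bolted to the table, 222 mm long (y), deep from x -61 to +87 mm, 160 mm high plus buttons; origin on the table, midway along y. Its open side (-x) looks roughly to the robot's left, +x to its back. Three switch places at y +70, 0, -70 mm, parted by 4 mm walls, tops rising from 46 mm (front) to 88 mm (roof edge). Front lip 46 mm high. One lever is off; which one varies
- lever_pivot (a point): pivot of the middle place's lever, 55 mm behind the box origin, 74 mm up; the others lie 70 mm to either side; axes as the box's. Levers are black paddles 22 mm wide, 38 mm long, 8 mm thick, that point from here to the open side: OFF 22 degrees below level (end at box x 20, z 60 mm), ON 62 degrees below (end x 37, z 40 mm). Push them down and inward; past half-way they snap over to ON. It takes about 5 to 8 N near the end
- roof_edge (a point): middle of the front lower edge of the roof over the levers, at box x +21 mm, 94 mm up; axes as the box's. The roof is 6 mm thick, and a riser from x +43 mm behind it goes up to the 160 mm top. So shut fingers (up to 30 mm thick) reach the levers only from the open side, leaning about 40 degrees from vertical so as to point down and into the box (+x); the hand stays outside
- pocket_1 (a point): Switch place 1, at the box's +y end, farthest from the robot. Fixed point, box x +32.5 mm, 48 mm up, where the middle of the fingers' end rests on the upper face of this place's lever if ON. It does not move with the lever nor tell its state. On a line leaning 40 degrees to this point, shut fingers meet an OFF lever about 20 mm before it, which snaps over by 5 mm before it; an ON lever within 4 mm of it. Mouth 66 mm wide
- button_1 (a point): foot of the reset button of switch place 1, on the box top, 160 mm up, box x +65 mm; axes as the box's. Its round black cap, 22 mm across, has its top 21 mm above this point, 9 mm proud of a 38 mm collar; it goes down 5 mm at 5 N and springs back
- pocket_2 (a point): Switch place 2, the middle one. Fixed point, box x +32.5 mm, 48 mm up, where the middle of the fingers' end rests on the upper face of this place's lever if ON. It does not move with the lever nor tell its state. On a line leaning 40 degrees to this point, shut fingers meet an OFF lever about 20 mm before it, which snaps over by 5 mm before it; an ON lever within 4 mm of it. Mouth 66 mm wide
- button_2 (a point): foot of the reset button of switch place 2, on the box top, 160 mm up, box x +65 mm; axes as the box's. Its round black cap, 22 mm across, has its top 21 mm above this point, 9 mm proud of a 38 mm collar; it goes down 5 mm at 5 N and springs back
- pocket_3 (a point): Switch place 3, at the box's -y end, nearest the robot. Fixed point, box x +32.5 mm, 48 mm up, where the middle of the fingers' end rests on the upper face of this place's lever if ON. It does not move with the lever nor tell its state. On a line leaning 40 degrees to this point, shut fingers meet an OFF lever about 20 mm before it, which snaps over by 5 mm before it; an ON lever within 4 mm of it. Mouth 66 mm wide
- button_3 (a point): foot of the reset button of switch place 3, on the box top, 160 mm up, box x +65 mm; axes as the box's. Its round black cap, 22 mm across, has its top 21 mm above this point, 9 mm proud of a 38 mm collar; it goes down 5 mm at 5 N and springs back
- spring_unit_1: assembled spring unit, 65 mm across and 147 mm tall, standing on the right of the table; origin at the centre of its foot; a bystander
- piston_0: white piston, 65 mm across and 103 mm tall, standing at the back; origin at its foot; a bystander
- thread_lock: small red bottle, 36 mm across and 104 mm tall; origin at its foot; a bystander
- grease_tin: flat round tin, 70 mm across and 28 mm tall, on the table before the open side of the box; origin at its foot; a bystander
- spring: bare coil spring, 58 mm across and 105 mm tall, standing behind the back of the box; origin at its foot; a bystander

How it is judged:
By the outcome, as a careful person would: the job done as asked, in the order asked, and still so for the second after the job is handed in, with the robot touching nothing.
It also fails if it takes over 48 s, if anything falls off the work surface, if the arm or the gripper's body presses on something with over 40 N, if the wrist force passes 120 N, or if a joint passes its speed limit or range.

## Working session

There is one attempt and no reset: what is moved stays moved. The work goes in short steps, Python scripts to look and compute and a tool call to move; the robot and the scene stay as the last step left them, time stands still between calls to the robot, and variables do not carry over. Pictures are saved under pics/ and viewed, and the job is handed in when it is done.

Besides the shell and the picture viewer there is one more tool, called after "Call:" by a JSON object that holds its "fn" and its "kwargs". jog_arm: Moves the arm, as the interface text tells. Shifts and turns lie within -1 to 1; 1 stands for 0.15 m of shift or pi/4 rad of turn. Its arguments: {"type":"object","properties":{"motion":{"type":"array"},"squeeze":{"type":"number"}},"required":["motion"]}

```bash
mkdir -p pics; ls
cat > h.py <<'E'
import numpy as np,cv2
from station import sensors,get_image,ticket,outline_of,place_of,arm
from scipy.spatial.transform import Rotation as R
def save(im,n): cv2.imwrite('pics/'+n+'.png',im['pixels'][:,:,::-1])
def pts(im,uv=None):
    K=im['intrinsics'];z=im['z_map'];T=im['world_from_camera']
    v,u=np.mgrid[0:420,0:560]
    P=np.stack([(u-K[0,2])/K[0,0]*z,(v-K[1,2])/K[1,1]*z,z],-1)
    return P@T[:3,:3].T+T[:3,3]
E
python3 - <<'E'
from h import *
s=sensors.state();print(s)
np.set_printoptions(precision=4,suppress=True)
for n in ('scene','top'):
    im=get_image(n);save(im,n+'0');W=pts(im);print(n,im['world_from_camera'])
    for t in ('switch_box','button_1','button_2','roof_edge','lever_pivot','pocket_1','spring_unit_1','piston_0','thread_lock','grease_tin','spring'):
        for d in place_of(im,t)[:4]:
            u,v=np.round(d['uv']).astype(int)
            print(t,round(d['confidence'],2),d['uv'],W[v,u] if 0<=v<420 and 0<=u<560 else '')
E
```

```text
pics
{'time_s': 0.0, 'joints': array([ 1.23591636,  0.47780803,  0.0223232 ,  1.55642584, -0.01151122,
        1.10930314, -0.08306945]), 'joint_vel': array([-1.02463484e-03,  1.76481253e-03,  1.39825555e-03,  1.31770009e-03,
        2.16230671e-05,  4.07337928e-04, -6.18186876e-04]), 'joint_efforts': array([ 4.85980229e-05, -5.82855070e+01,  1.53432045e+00, -2.72606188e+01,
       -5.44377021e-02,  1.69073831e-02,  1.69393093e-04]), 'tool_pos': array([ 0.15164111, -0.65716495,  0.23868688]), 'orientation': array([-3.13977986e+00,  1.17465700e-04,  2.26842166e-01]), 'contact_force': array([-0.3163638 , -0.39217588,  0.31817962]), 'ft_torque': array([-0.00720712, -0.01985084,  0.00824984]), 'gripper_width': 1.0001712108096235}
scene [[ 0.6317 -0.4164  0.6539  0.0053]
 [-0.7751 -0.325   0.5418 -0.4909]
 [-0.0131 -0.8491 -0.5281  0.6108]
 [ 0.      0.      0.      1.    ]]
switch_box 0.92 [268.9, 258.4] [ 0.5107 -0.0628  0.0857]
button_1 0.93 [257.3, 227.0] [ 0.4898 -0.0522  0.1685]
button_1 0.89 [284.9, 215.3] [ 0.5601 -0.0654  0.1655]
button_1 0.68 [308.3, 203.0] [ 0.6212 -0.0787  0.1
[... 1284 characters left out ...]
6.8] [ 0.5028 -0.0319  0.1774]
button_2 0.7 [314.8, 232.9] [ 0.5656 -0.0527  0.1807]
roof_edge 0.62 [302.7, 235.4] [ 0.5755 -0.0264  0.0973]
lever_pivot 0.59 [310.2, 236.5] [ 0.5615 -0.0413  0.1588]
pocket_1 0.78 [299.9, 238.8] [ 0.5634 -0.0178  0.1004]
pocket_1 0.63 [294.9, 259.8] [ 0.5045 -0.0042  0.0987]
spring_unit_1 0.87 [397.1, 242.2] [ 0.5637 -0.2957  0.0765]
spring_unit_1 0.38 [298.8, 259.2] [ 0.5072 -0.0152  0.1008]
piston_0 0.66 [263.1, 170.7] [0.7758 0.0924 0.0644]
thread_lock 0.75 [162.6, 235.6] [0.5715 0.3767 0.0672]
thread_lock 0.63 [311.7, 235.9] [ 0.5596 -0.0458  0.1695]
grease_tin 0.73 [241.0, 240.8] [0.5678 0.1542 0.0256]
spring 0.69 [340.6, 234.9] [ 0.5764 -0.1326  0.1022]
```

View pics/scene0.png

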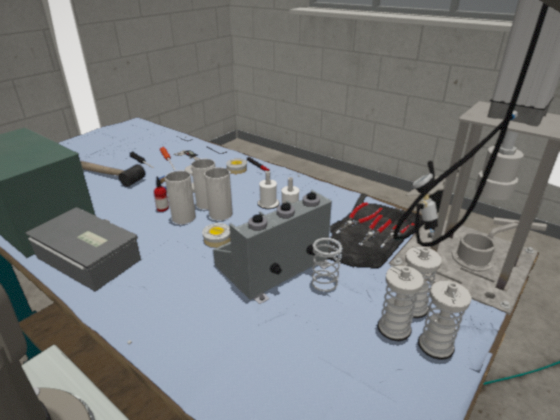

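View pics/top0.png

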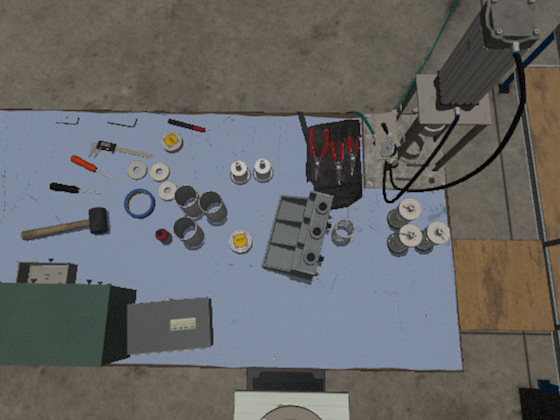

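The scene picture shows the box at about (275,240) with its open side facing left (world +y) and the buttons at (257,220), (286,208) and (312,198). In the top view the box is at (300,235), the tin at (240,241) and the spring at (342,233). Next I'll fit the box pose from depth.

Run:
```python
from h import *
np.set_printoptions(precision=4,suppress=True)
for n in ('top','scene'):
    im=get_image(n);W=pts(im)
    ds=outline_of(im,'switch_box'); print(n,[(d['confidence'],d['bbox']) for d in ds])
    m=(W[...,0]>.42)&(W[...,0]<.72)&(W[...,1]>-.2)&(W[...,1]<.08)&(im['z_map']>0)
    for lo,hi in((.150,.166),(.176,.19),(.09,.106)):
        k=m&(W[...,2]>lo)&(W[...,2]<hi); P=W[k]
        if len(P)>4:
            r=cv2.minAreaRect((P[:,:2]*1000).astype(np.float32)); print(lo,len(P),np.median(P[:,2]),r)
    k=m&(W[...,2]>.177)&(W[...,2]<.19)
    c,l,st,ce=cv2.connectedComponentsWithStats(k.astype(np.uint8))
    for i in range(1,c):
        if st[i,4]>5:print(st[i,4],W[l==i].mean(0),np.median(W[l==i],0))
```

```text
top [(0.84, [296.8, 235.2, 68.6, 88.4])]
0.15 999 0.15917553428650222 ((573.1195678710938, -48.837669372558594), (63.58695983886719, 221.90501403808594), 76.62010955810547)
0.176 161 0.18036231296642824 ((568.8536987304688, -60.041709899902344), (26.949684143066406, 162.5754852294922), 75.73365020751953)
0.09 588 0.09947891947048271 ((560.7623901367188, -88.91291046142578), (151.62913513183594, 216.82281494140625), 76.40589141845703)
47 [ 0.6384 -0.0741  0.1801] [ 0.6387 -0.0743  0.1801]
47 [ 0.57   -0.0581  0.1806] [ 0.5707 -0.0582  0.1806]
53 [ 0.5029 -0.0421  0.1805] [ 0.5028 -0.042   0.1809]
scene [(0.65, [272.3, 246.3, 120.2, 110.3])]
0.15 1308 0.15982549618212344 ((573.4937744140625, -47.36491775512695), (66.1380844116211, 223.4783935546875), 76.64851379394531)
0.176 189 0.18068281616869525 ((571.1707763671875, -55.66840362548828), (23.89434051513672, 159.26971435546875), 77.02803039550781)
0.09 814 0.09912578692144502 ((548.202392578125, -91.53955841064453), (104.24492645263672, 229.36073303222656), 60.771968841552734)
55 [ 0.6372 -0.074   0.1805] [ 0.6367 -0.0742  0.1811]
55 [ 0.5697 -0.0582  0.1804] [ 0.5696 -0.0583  0.1807]
67 [ 0.5021 -0.0417  0.1804] [ 0.5021 -0.0418  0.1806]
```

View pics/w0.png

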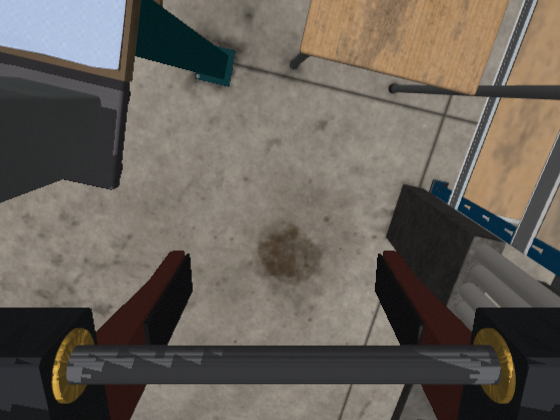

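Run:
```python
from h import *
np.set_printoptions(precision=3,suppress=True)
s=sensors.state();im=get_image('wrist')
T=np.eye(4);T[:3,:3]=R.from_euler('xyz',s['orientation']).as_matrix();T[:3,3]=s['tool_pos']
im['world_from_camera']=T@im['mount'];W=pts(im)
for uv in [(60,40),(60,150),(220,65),(400,40),(500,30),(440,95),(420,210),(440,260),(500,270),(540,300),(540,130),(540,210),(290,250),(400,400)]: print(uv,W[uv[1],uv[0]])
for n in('top','scene'):
    im=get_image(n);W=pts(im)
    # height map
    H={}
    k=(im['z_map']>0)
    P=W[k]
    print(n,P.min(0),P.max(0))
    for x in np.arange(-.6,1.2,.15):
        row=[]
        for y in np.arange(-1.4,.8,.15):
            q=P[(abs(P[:,0]-x)<.075)&(abs(P[:,1]-y)<.075)]
            row.append('%5.2f'%np.max(q[:,2]) if len(q) else '  .  ')
        print('%5.2f'%x,' '.join(row))
```

```text
(60, 40) [ 0.232 -0.424  0.002]
(60, 150) [-0.024 -0.12  -0.562]
(220, 65) [ 0.27  -0.448 -0.739]
(400, 40) [ 0.379 -0.833 -0.389]
(500, 30) [ 0.563 -1.236 -0.86 ]
(440, 95) [ 0.344 -1.124 -0.861]
(420, 210) [ 0.01  -1.098 -0.657]
(440, 260) [-0.058 -1.099 -0.455]
(500, 270) [ 0.014 -1.112 -0.262]
(540, 300) [ 0.018 -1.11  -0.146]
(540, 130) [ 0.301 -1.345 -0.661]
(540, 210) [ 0.132 -1.195 -0.34 ]
(290, 250) [-0.281 -0.782 -0.86 ]
(400, 400) [-0.562 -1.191 -0.548]
top [-0.14  -1.63  -0.891] [2.234 1.758 0.622]
-0.60   .     .     .     .     .     .     .     .     .     .     .     .     .     .     .  
-0.45   .     .     .     .     .     .     .     .     .     .     .     .     .     .     .  
-0.30   .     .     .     .     .     .     .     .     .     .     .     .     .     .     .  
-0.15   .     .   -0.79 -0.85 -0.85 -0.84 -0.85 -0.84   .     .     .   -0.84 -0.84 -0.84 -0.85
 0.00   .   -0.71 -0.56 -0.84 -0.84 -0.84 -0.84 -0.84 -0.75   .   -0.75 -0.77 -0.84 -0.84 -0.84
 0.15   .   -0.67 -0.84 -0.84 -0.84 -0.84  0.01  0.01  0.01  0.02  0.02  0.01  0.01  0.00 -0.85
 0.30   
[... 1068 characters left out ...]
 .     .     .     .     .  
 0.15   .     .     .     .     .     .    0.60   .    0.00  0.31  0.02  0.00  0.00  0.00   .  
 0.30   .     .     .     .     .     .     .    0.01  0.01  0.01  0.01  0.08  0.21  0.21  0.21
 0.45   .     .     .     .     .     .    0.01  0.01  0.01  0.18  0.08  0.08  0.21  0.21  0.21
 0.60   .     .     .     .     .     .    0.01  0.48  0.22  0.18  0.05  0.13  0.13  0.05  0.04
 0.75   .     .     .     .     .     .    0.35  0.55  0.22  0.16  0.10  0.13  0.13  0.02  0.03
 0.90   .     .     .     .     .     .    0.35  0.54  0.22  0.03  0.01  0.02  0.03  0.01  0.03
 1.05   .     .     .     .     .     .    0.08  0.07  0.01  0.01  0.01  0.01  0.01  0.00  0.01
```

Call:
{"fn": "jog_arm", "kwargs": {"motion": [{"jaw": 0,"xyz": [0,0,-0.4],"twist": 0},{"jaw": 0,"xyz": [-0.3,-0.07,-0.2],"twist": 0},{"jaw": 0,"xyz": [-0.33,-0.07,-0.2],"twist": 0},{"jaw": 0,"xyz": [-0.33,-0.07,-0.2],"twist": 0},{"jaw": 0,"xyz": [-0.33,-0.07,-0.2],"twist": 0},{"jaw": 0,"xyz": [-0.33,-0.07,-0.2],"twist": 0},{"jaw": 0,"xyz": [-0.33,-0.07,-0.2],"twist": 0}], "squeeze": 10}}

```text
time_s: 2.48
tool_pos: [-0.1493, -0.6626, 0.4841]
orientation: [-3.137, -0.002, 0.239]
contact_force: [0.2, -0.5, -0.6]
gripper_width: 0.242
```

```bash
cat > st.py <<'E'
from h import *
np.set_printoptions(precision=3,suppress=True)
yb=np.array([.973,-.2309,0]);xb=np.array([-.2309,-.973,0]);O=np.array([.5848,.0051,0])
B=np.stack([xb,yb,[0,0,1]]) # world->box
def show():
    s=sensors.state();M=R.from_euler('xyz',s['orientation']).as_matrix()
    z=M[:,2]; tip=s['tool_pos']+.017*z
    print('t',round(s['time_s'],2),'q',s['joints'],'p',s['tool_pos'],'g',s['gripper_width'])
    print('F',s['contact_force'],'tilt',np.degrees(np.arccos(-z[2])),'az',np.degrees(np.arctan2(z[1],z[0])),'r',np.hypot(*s['tool_pos'][:2]))
    print('axes in box (cols x,y,z):\n',B@M); print('tip box',B@(tip-O))
    return s,M,tip
if __name__=='__main__': show()
E
python3 st.py
```

```text
t 2.48 q [ 1.607  0.389  0.147  1.159 -0.056  1.602  0.41 ] p [-0.149 -0.663  0.484] g 0.24241232150415185
F [ 0.186 -0.452 -0.642] tilt 0.28381071400856034 az 80.01624032065568 r 0.6791829282717476
axes in box (cols x,y,z):
 [[-0.454  0.891 -0.005]
 [ 0.891  0.454 -0.   ]
 [ 0.002 -0.005 -1.   ]]
tip box [ 0.819 -0.56   0.467]
```

Call:
{"fn": "jog_arm", "kwargs": {"motion": [{"jaw": 0,"xyz": [0,0,-0.4],"twist": 0},{"jaw": 0,"xyz": [0,0,-0.4],"twist": 0},{"jaw": 0,"xyz": [0,0,-0.4],"twist": 0},{"jaw": 0,"xyz": [0,0,-0.4],"twist": 0},{"jaw": 0,"xyz": [0,0,-0.4],"twist": 0}]}}

```text
time_s: 3.1
tool_pos: [-0.1441, -0.6196, 0.7116]
orientation: [3.011, 0.067, 0.224]
contact_force: [0.8, -0.5, -0.7]
gripper_width: 0.008
```

```bash
python3 st.py
```

```text
t 3.1 q [ 1.441  0.331  0.461  0.776 -0.162  1.915  0.46 ] p [-0.144 -0.62   0.712] g 0.008495944139171879
F [ 0.793 -0.523 -0.684] tilt 8.391746674179155 az -104.08083956329536 r 0.6360904958049247
axes in box (cols x,y,z):
 [[-0.44   0.886  0.146]
 [ 0.896  0.445 -0.002]
 [-0.067  0.13  -0.989]]
tip box [ 0.779 -0.565  0.695]
```

Call:
{"fn": "jog_arm", "kwargs": {"motion": [{"jaw": 0,"xyz": [-0.03,0.05,-0.4],"twist": 0},{"jaw": 0,"xyz": [-0.03,0.06,-0.4],"twist": 0},{"jaw": 0,"xyz": [-0.04,0.08,-0.4],"twist": 0},{"jaw": 0,"xyz": [-0.05,0.1,-0.4],"twist": 0}]}}

```text
time_s: 3.6
tool_pos: [-0.1349, -0.5766, 0.8199]
orientation: [2.829, 0.15, 0.206]
contact_force: [-0.0, -0.6, 0.1]
gripper_width: 0.002
```

```bash
python3 st.py
```

```text
t 3.6 q [ 1.337  0.227  0.564  0.682 -0.154  1.915  0.45 ] p [-0.135 -0.577  0.82 ] g 0.0022233269408157706
F [-0.019 -0.576  0.055] tilt 19.81512013324644 az -102.99424715017658 r 0.5921331473267353
axes in box (cols x,y,z):
 [[-0.42   0.842  0.339]
 [ 0.895  0.446  0.002]
 [-0.149  0.304 -0.941]]
tip box [ 0.738 -0.566  0.804]
```

Call:
{"fn": "jog_arm", "kwargs": {"motion": [{"jaw": 0,"xyz": [-0.08,0.15,-0.4],"twist": 0},{"jaw": 0,"xyz": [-0.08,0.16,-0.4],"twist": 0},{"jaw": 0,"xyz": [-0.09,0.18,-0.4],"twist": 0},{"jaw": 0,"xyz": [-0.1,0.2,-0.4],"twist": 0},{"jaw": 0,"xyz": [-0.1,0.2,-0.35],"twist": 0}]}}

```text
time_s: 4.22
tool_pos: [-0.1285, -0.5444, 0.9422]
orientation: [2.591, 0.252, 0.16]
contact_force: [0.1, -0.2, 0.2]
gripper_width: 0.011
```

```bash
python3 st.py
```

```text
t 4.22 q [ 1.292  0.197  0.672  0.461 -0.203  1.915  0.45 ] p [-0.129 -0.544  0.942] g 0.011029834322448792
F [ 0.075 -0.172  0.209] tilt 34.389714286966154 az -102.88186679281179 r 0.5593538254954695
axes in box (cols x,y,z):
 [[-0.371  0.737  0.565]
 [ 0.895  0.447  0.005]
 [-0.249  0.507 -0.825]]
tip box [ 0.709 -0.567  0.928]
```

Call:
{"fn": "jog_arm", "kwargs": {"motion": [{"jaw": 0,"xyz": [-0.12,0.22,-0.35],"twist": 0},{"jaw": 0,"xyz": [-0.12,0.24,-0.33],"twist": 0}]}}

```text
time_s: 4.47
tool_pos: [-0.1267, -0.5312, 0.9868]
orientation: [2.495, 0.288, 0.136]
contact_force: [-0.5, 0.6, 0.4]
gripper_width: 0.005
```

```bash
python3 st.py
```

```text
t 4.47 q [ 1.316  0.201  0.702  0.358 -0.251  1.915  0.451] p [-0.127 -0.531  0.987] g 0.004716327821381262
F [-0.472  0.59   0.445] tilt 40.09413454006346 az -102.86896333139153 r 0.5460659822834407
axes in box (cols x,y,z):
 [[-0.345  0.683  0.644]
 [ 0.894  0.447  0.005]
 [-0.284  0.578 -0.765]]
tip box [ 0.697 -0.568  0.974]
```

```bash
cat > kin.py <<'E'
import numpy as np,itertools
from scipy.spatial.transform import Rotation as R
D=[([1.23591636,0.47780803,0.0223232,1.55642584,-0.01151122,1.10930314,-0.08306945],[.15164,-.65716,.23869],[-3.13978,.000117,.22684]),
([1.607,.389,.147,1.159,-.056,1.602,.41],[-.1493,-.6626,.4841],[-3.137,-.002,.239]),
([1.441,.331,.461,.776,-.162,1.915,.46],[-.1441,-.6196,.7116],[3.011,.067,.224]),
([1.337,.227,.564,.682,-.154,1.915,.45],[-.1349,-.5766,.8199],[2.829,.15,.206]),
([1.292,.197,.672,.461,-.203,1.915,.45],[-.1285,-.5444,.9422],[2.591,.252,.16]),
([1.316,.201,.702,.358,-.251,1.915,.451],[-.1267,-.5312,.9868],[2.495,.288,.136])]
def chain(q,s):
    Ms=[np.eye(3)]
    for i in range(7):
        ax='z' if i%2==0 else 'y'
        Ms.append(Ms[-1]@R.from_euler(ax,s[i]*q[i]).as_matrix())
    return Ms
best=[]
for s in itertools.product([1,-1],repeat=7):
    # base offset Rz(phi0) absorbed: C0 * chain * C1 = Rt ; try phi0 grid
    for p0 in np.arange(0,360,5):
        C0=R.from_euler('z',p0,degrees=True).as_matrix()
        Cs=[(C0@chain(q,s)[-1]).T@R.from_euler('xyz',o).as_matrix() for q,p,o in D]
        m=R.from_matrix(Cs).mean().as_matrix()
        e=max(np.degrees(R.from_matrix(m.T@c).magnitude()) for c in Cs)
        best.append((e,s,p0,R.from_matrix(m).as_euler('xyz',degrees=True).round(1)))
best.sort(key=lambda b:b[0])
if __name__=='__main__':
    for b in best[:6]:print(b)
E
python3 kin.py
```

```text
(np.float64(0.06227407755820637), (-1, 1, -1, 1, -1, 1, -1), np.int64(0), array([ 0., -0., 90.]))
(np.float64(0.06227407755822464), (-1, -1, -1, -1, -1, -1, -1), np.int64(180), array([  0.,  -0., -90.]))
(np.float64(0.8481092836382401), (1, -1, 1, -1, 1, -1, 1), np.int64(335), array([ 1.000e-01, -3.000e-01, -1.416e+02]))
(np.float64(0.8481092836382541), (1, 1, 1, 1, 1, 1, 1), np.int64(155), array([ 0.1, -0.3, 38.4]))
(np.float64(1.7536625323468904), (1, -1, 1, -1, 1, -1, 1), np.int64(330), array([  -0.5,    1. , -146.2]))
(np.float64(1.7536625323469175), (1, 1, 1, 1, 1, 1, 1), np.int64(150), array([-0.5,  1. , 33.8]))
```

```bash
cat > fk.py <<'E'
from kin import D,chain
import numpy as np
from scipy.spatial.transform import Rotation as R
from scipy.optimize import least_squares
S=(-1,1,-1,1,-1,1,-1);C1=R.from_euler('z',90,degrees=True).as_matrix()
def cols(q):
    M=chain(q,S);z=np.array([0,0,1.]);x=np.array([1.,0,0])
    return np.stack([z,M[3]@z,M[3]@x,M[5]@z,M[5]@x,M[6]@z,M[6]@x],1),M[7]@C1
A=np.vstack([cols(q)[0] for q,p,o in D]);b=np.concatenate([p for q,p,o in D])
# regularise slightly
lam=1e-3
th=np.linalg.lstsq(np.vstack([A,lam*np.eye(7)]),np.concatenate([b,lam*np.array([.33,.45,0,.45,0,.3,0])]),rcond=None)[0]
def fk(q):
    c,M=cols(q);return c@th,M
LO=np.array([-2.96,-.34,-1.41,.24,-1.37,.17,-2.96]);HI=np.array([2.96,2.1,1.46,2.44,4.51,1.92,2.96])
def ik(q0,p,M,n=1,w=.02):
    f=lambda q:(lambda r:np.concatenate([(r[0]-p)*10,R.from_matrix(r[1]@M.T).as_rotvec()*3,w*(q-q0)]))(fk(q))
    r=least_squares(f,np.clip(q0,LO+.01,HI-.01),bounds=(LO,HI));q=r.x;a=fk(q)
    return q,np.linalg.norm(a[0]-p),np.degrees(R.from_matrix(a[1]@M.T).magnitude())
if __name__=='__main__':
    print(th,np.abs(A@th-b).max())
E
cat > plan.py <<'E'
from fk import *
from st import show,B,O
s,M,tip=show()
q=s['joints']
print('fk',fk(q)[0]-s['tool_pos'])
zb=np.array([np.sin(np.radians(40)),0,-np.cos(np.radians(40))])
for nm,yt in(('y+',1),('y-',-1)):
    y=np.array([0,yt,0.]);x=np.cross(y,zb);Mt=B.T@np.stack([x,y,zb],1)
    for pl,yy in((1,.07),(2,0),(3,-.07)):
        for back in (.25,.12,.0):
            tb=np.array([.0325,yy,.048])-zb*back
            p=O+B.T@(tb-.017*zb)
            best=min((ik(q0,p,Mt) for q0 in [q,np.array([0,.5,0,1.6,1.2,1.0,0]),np.array([0.3,.5,0.5,1.6,1.2,1.0,1.5]),np.array([-.3,.5,-.5,1.6,.8,1.0,-1.5])]),key=lambda r:r[1]*10+r[2])
            print(nm,pl,back,best)
E
python3 fk.py; python3 plan.py
```

```text
[ 0.64917224  0.0874372   0.10378375  0.47162926 -0.08565764  0.30581818
 -0.08057318] 0.054431394222832
t 4.47 q [ 1.316  0.201  0.702  0.358 -0.251  1.915  0.451] p [-0.127 -0.531  0.987] g 0.004716327821381262
F [-0.472  0.59   0.445] tilt 40.09413454006346 az -102.86896333139153 r 0.5460659822834407
axes in box (cols x,y,z):
 [[-0.345  0.683  0.644]
 [ 0.894  0.447  0.005]
 [-0.284  0.578 -0.765]]
tip box [ 0.697 -0.568  0.974]
fk [-0.005  0.011  0.001]
y+ 1 0.25 (array([-0.876,  1.009,  0.614,  1.049,  0.037,  1.435, -0.635]), np.float64(0.0571392210949456), np.float64(11.24112353147422))
y+ 1 0.12 (array([-0.753,  1.163,  0.562,  1.049,  0.039,  1.283, -0.635]), np.float64(0.04896261515126778), np.float64(9.202688366933781))
y+ 1 0.0 (array([-0.655,  1.317,  0.539,  1.05 ,  0.034,  1.103, -0.635]), np.float64(0.05352922008136188), np.float64(9.20541359167197))
y+ 2 0.25 (array([-0.891,  0.989,  0.555,  1.048,  0.067,  1.551, -0.692]), np.float64(0.031046408288572427), np.float64(6.219453753245965))
y+ 2 0.12 (array([-0.756,  1.148,  0.493,  1.048,  0.086,  1.392, -0.693]), np.f
[... 1204 characters left out ...]
array([-0.728,  1.133,  0.463,  1.05 ,  0.121,  1.391,  2.447]), np.float64(0.020852836752616642), np.float64(4.0607667710785105))
y- 2 0.0 (array([-0.641,  1.301,  0.458,  1.051,  0.107,  1.2  ,  2.448]), np.float64(0.023069557360245574), np.float64(4.184889353813415))
y- 3 0.25 (array([-0.706,  0.911,  0.261,  1.047,  0.299,  1.661,  2.376]), np.float64(0.007101371619944882), np.float64(1.4313256675007733))
y- 3 0.12 (array([-0.107,  0.795, -0.219,  1.412,  0.754,  1.427,  2.316]), np.float64(5.427506873238638e-05), np.float64(0.012290389667224993))
y- 3 0.0 (array([-0.038,  0.989, -0.144,  1.36 ,  0.819,  1.242,  2.318]), np.float64(8.226619261371559e-05), np.float64(0.01649398540818702))
```

```bash
cat > fk_fit.py <<'E'
from kin import D,chain
import numpy as np,itertools
S=(-1,1,-1,1,-1,1,-1)
e=np.eye(3)
names=['z0','x1','y1','z2','x2','y2','x3','y3','z4','x4','y4','x5','y5','z6','x6','y6']
def cols(q):
    M=chain(q,S);return np.stack([M[int(n[1])]@e['xyz'.index(n[0])] for n in names],1)
A=np.vstack([cols(q) for q,p,o in D]);b=np.concatenate([p for q,p,o in D])
base=['z0','z2','z4','z6']
rest=[n for n in names if n not in base]
res=[]
for k in range(0,4):
    for c in itertools.combinations(rest,k):
        ix=[names.index(n) for n in base+list(c)]
        t,*_=np.linalg.lstsq(A[:,ix],b,rcond=None)
        res.append((np.abs(A[:,ix]@t-b).max(),base+list(c),t.round(4)))
    r=sorted([r for r in res if len(r[1])==4+k],key=lambda r:r[0])[:4]
    for x in r:print(x)
E
python3 fk_fit.py
```

```text
(np.float64(0.054613494901932874), ['z0', 'z2', 'z4', 'z6'], array([0.4373, 0.3666, 0.5296, 0.3222]))
(np.float64(0.0036961851782836286), ['z0', 'z2', 'z4', 'z6', 'y5'], array([ 0.2952,  0.5463,  0.4749,  0.3297, -0.0604]))
(np.float64(0.0036961851782836286), ['z0', 'z2', 'z4', 'z6', 'y6'], array([ 0.2952,  0.5463,  0.4749,  0.3297, -0.0604]))
(np.float64(0.005746149936955547), ['z0', 'z2', 'z4', 'z6', 'y3'], array([ 0.2928,  0.5674,  0.4661,  0.3517, -0.0626]))
(np.float64(0.005746149936955658), ['z0', 'z2', 'z4', 'z6', 'y4'], array([ 0.2928,  0.5674,  0.4661,  0.3517, -0.0626]))
(np.float64(0.0004187491066726945), ['z0', 'z2', 'z4', 'z6', 'y1', 'y3'], array([ 0.2876,  0.5418,  0.4725,  0.3192, -0.0299, -0.0326]))
(np.float64(0.00041874910667302756), ['z0', 'z2', 'z4', 'z6', 'y1', 'y4'], array([ 0.2876,  0.5418,  0.4725,  0.3192, -0.0299, -0.0326]))
(np.float64(0.0004187491066731941), ['z0', 'z2', 'z4', 'z6', 'y2', 'y4'], array([ 0.2876,  0.5418,  0.4725,  0.3192, -0.0299, -0.0326]))
(np.float64(0.00041874910667322185), ['z0', 'z2', 'z4', 'z6', 'y2', 'y3'], array([ 0.2876,  0.5418,  0.4725,  0.3192, -0.0299, -0.0326]))
(np.float64(0.00037788733549204423), ['z0', 'z2', 'z4', 'z6', 'x1', 'y1', 'y3'], array([ 0.2832,  0.5463,  0.4724,  0.3188, -0.002 , -0.0317, -0.0306]))
(np.float64(0.00037788733549204423), ['z0', 'z2', 'z4', 'z6', 'x1', 'y1', 'y4'], array([ 0.2832,  0.5463,  0.4724,  0.3188, -0.002 , -0.0317, -0.0306]))
(np.float64(0.00037788733549215525), ['z0', 'z2', 'z4', 'z6', 'x1', 'y2', 'y3'], array([ 0.2832,  0.5463,  0.4724,  0.3188, -0.002 , -0.0317, -0.0306]))
(np.float64(0.00037788733549215525), ['z0', 'z2', 'z4', 'z6', 'x1', 'y2', 'y4'], array([ 0.2832,  0.5463,  0.4724,  0.3188, -0.002 , -0.0317, -0.0306]))
```

```bash
cat > e.py <<'E'
import re
t=open('fk.py').read()
t=re.sub(r"return np.stack\(.*",  "return np.stack([z,M[2]@z,M[4]@z,M[6]@z,M[1]@np.array([0,1.,0]),M[3]@np.array([0,1.,0])],1),M[7]@C1",t)
t=re.sub(r"(?s)lam=1e-3\nth=.*?\n","th=np.linalg.lstsq(A,b,rcond=None)[0]\n",t)
open('fk.py','w').write(t)
E
python3 e.py; python3 fk.py; python3 plan.py
```

```text
[ 0.28756607  0.54178986  0.47249044  0.31915352 -0.02985716 -0.03262485] 0.00041874910667266674
t 4.47 q [ 1.316  0.201  0.702  0.358 -0.251  1.915  0.451] p [-0.127 -0.531  0.987] g 0.004716327821381262
F [-0.472  0.59   0.445] tilt 40.09413454006346 az -102.86896333139153 r 0.5460659822834407
axes in box (cols x,y,z):
 [[-0.345  0.683  0.644]
 [ 0.894  0.447  0.005]
 [-0.284  0.578 -0.765]]
tip box [ 0.697 -0.568  0.974]
fk [-0.  0.  0.]
y+ 1 0.25 (array([-0.447,  0.743, -0.085,  1.239,  0.546,  1.676, -0.844]), np.float64(1.1038907275555365e-05), np.float64(0.0036821860730278217))
y+ 1 0.12 (array([-0.186,  0.786, -0.365,  1.436,  0.743,  1.545, -0.999]), np.float64(8.742855934446628e-06), np.float64(0.002937081202740786))
y+ 1 0.0 (array([-0.114,  0.843, -0.319,  1.571,  0.811,  1.354, -1.048]), np.float64(6.03787296426552e-06), np.float64(0.002249620412891788))
y+ 2 0.25 (array([-0.292,  0.685, -0.431,  1.39 ,  0.658,  1.733, -1.049]), np.float64(9.947642038607038e-06), np.float64(0.003058979155811919))
y+ 2 0.12 (array([-0.205,  0.708, -0.396,  1.599,  0.708,  1.505, -1.098]),
[... 1259 characters left out ...]
 0.686, -0.231,  1.608,  0.632,  1.446,  2.103]), np.float64(7.538932832790237e-06), np.float64(0.002809959556022619))
y- 2 0.0 (array([-0.227,  0.757, -0.215,  1.742,  0.727,  1.251,  2.039]), np.float64(5.744456581948564e-06), np.float64(0.0024598565817276884))
y- 3 0.25 (array([-0.448,  0.579, -0.265,  1.545,  0.529,  1.646,  2.065]), np.float64(9.169429447739348e-06), np.float64(0.0027168922576018668))
y- 3 0.12 (array([-0.351,  0.613, -0.264,  1.753,  0.6  ,  1.414,  2.009]), np.float64(7.007161415320097e-06), np.float64(0.0021678993519354357))
y- 3 0.0 (array([-0.265,  0.695, -0.243,  1.891,  0.71 ,  1.21 ,  1.937]), np.float64(5.8494433776770025e-06), np.float64(0.001815017429996279))
```

```bash
cat > sim.py <<'E'
from fk import *
from st import B,O
from station import sensors
import sys
np.set_printoptions(precision=2,suppress=True)
s=sensors.state();q=np.array(s['joints']);p0=s['tool_pos'];M0=R.from_euler('xyz',s['orientation']).as_matrix()
zb=np.array([np.sin(np.radians(40)),0,-np.cos(np.radians(40))])
y=np.array([0,1.,0]);Mt=B.T@np.stack([np.cross(y,zb),y,zb],1)
pre=O+B.T@(np.array([.0325,0,.048])-zb*(.15+.017));print(pre)
W=[(p0,M0),(np.array([0,-.62,.75]),None),(np.array([.3,-.5,.65]),None),(np.array([.46,-.2,.55]),None),(pre+[0,.02,.25],None),(pre,None)]
rv=R.from_matrix(Mt@M0.T).as_rotvec();print('rot',np.degrees(rv),np.degrees(R.from_matrix(M0.T@Mt).as_rotvec()))
n=len(W)-1;prev=p0
for i in range(1,len(W)):
    N=int(np.ceil(np.linalg.norm(W[i][0]-W[i-1][0])/.05))
    for k in range(1,N+1):
        f=k/N;p=W[i-1][0]*(1-f)+W[i][0]*f
        g=min(1,((i-1)+f)/(n-1)) 
        M=R.from_rotvec(rv*g).as_matrix()@M0
        qn,e,a=ik(q,p,M,w=.05);dq=np.abs(qn-q).max();q=qn
        print(i,p,'tool d',((M.T@(p-prev))/.15),'q',q,'e',round(e,4),round(a,2),'dq',round(dq,2));prev=p
E
python3 sim.py
```

```text
[0.6  0.08 0.18]
rot [ 9.39 39.93 48.37] [  0.33  -0.09 -63.42]
1 [-0.11 -0.55  0.95] tool d [ 0.2  -0.03  0.24] q [1.1  0.07 0.57 0.64 0.05 1.75 0.39] e 0.0001 0.03 dq 0.3
1 [-0.08 -0.56  0.91] tool d [ 0.2  -0.02  0.24] q [ 1.03 -0.    0.48  0.82  0.18  1.64  0.34] e 0.0001 0.01 dq 0.18
1 [-0.06 -0.58  0.87] tool d [ 0.2  -0.01  0.24] q [ 1.   -0.04  0.42  0.96  0.25  1.55  0.31] e 0.0 0.01 dq 0.14
1 [-0.04 -0.59  0.83] tool d [ 0.2  -0.    0.24] q [ 0.98 -0.06  0.38  1.08  0.3   1.47  0.28] e 0.0 0.01 dq 0.12
1 [-0.02 -0.61  0.79] tool d [0.2  0.01 0.24] q [ 0.96 -0.07  0.35  1.19  0.33  1.39  0.26] e 0.0 0.0 dq 0.1
1 [ 0.   -0.62  0.75] tool d [0.2  0.02 0.24] q [ 0.95 -0.07  0.33  1.28  0.36  1.31  0.24] e 0.0 0.0 dq 0.09
2 [ 0.04 -0.6   0.74] tool d [ 0.32  0.04 -0.04] q [ 0.91 -0.09  0.25  1.33  0.42  1.32  0.17] e 0.0 0.0 dq 0.08
2 [ 0.09 -0.59  0.72] tool d [ 0.32  0.05 -0.04] q [ 0.87 -0.11  0.19  1.37  0.48  1.34  0.1 ] e 0.0 0.0 dq 0.07
2 [ 0.13 -0.57  0.71] tool d [ 0.31  0.06 -0.04] q [ 0.83 -0.11  0.12  1.41  0.53  1.36  0.03] e 0.0 0.0 dq 0.07
2 [ 0.17 -0.55  0.69] to
[... 2171 characters left out ...]
3   0.5  -0.35  1.28  0.63  1.92 -0.83] e 0.0 0.01 dq 0.11
5 [0.6  0.09 0.38] tool d [0.16 0.01 0.23] q [-0.29  0.52 -0.35  1.35  0.62  1.85 -0.87] e 0.0 0.0 dq 0.07
5 [0.6  0.09 0.34] tool d [0.16 0.01 0.23] q [-0.28  0.54 -0.35  1.4   0.62  1.78 -0.91] e 0.0 0.0 dq 0.07
5 [0.6  0.09 0.3 ] tool d [0.16 0.01 0.23] q [-0.27  0.57 -0.35  1.45  0.63  1.72 -0.95] e 0.0 0.0 dq 0.07
5 [0.6  0.08 0.26] tool d [0.16 0.01 0.23] q [-0.27  0.61 -0.35  1.5   0.64  1.65 -0.99] e 0.0 0.0 dq 0.06
5 [0.6  0.08 0.22] tool d [0.16 0.01 0.23] q [-0.27  0.64 -0.35  1.53  0.65  1.59 -1.03] e 0.0 0.0 dq 0.06
5 [0.6  0.08 0.18] tool d [0.16 0.01 0.23] q [-0.26  0.69 -0.34  1.56  0.66  1.53 -1.06] e 0.0 0.0 dq 0.06
```

Call:
{"fn": "jog_arm", "kwargs": {"motion": [{"jaw": 0,"xyz": [0.2,-0.02,0.24],"twist": -0.05},{"jaw": 0,"xyz": [0.2,-0.02,0.24],"twist": -0.05},{"jaw": 0,"xyz": [0.2,-0.01,0.24],"twist": -0.05},{"jaw": 0,"xyz": [0.2,0,0.24],"twist": -0.05},{"jaw": 0,"xyz": [0.2,0.01,0.24],"twist": -0.05},{"jaw": 0,"xyz": [0.2,0.02,0.24],"twist": -0.05}]}}

```text
time_s: 5.22
tool_pos: [-0.0107, -0.6221, 0.79]
orientation: [2.534, 0.415, 0.296]
contact_force: [0.1, 0.1, 0.7]
gripper_width: 0.001
```

```bash
sed -i 's/np.array(\[0,-.62,.75\]),None),(//; s/\[.3,-.5,.65\]/[.3,-.5,.6]/;s/\[.46,-.2,.55\]/[.46,-.2,.48]/;s/,.02,.25\]/,.02,.2]/' sim.py; python3 st.py; python3 sim.py
```

```text
t 5.22 q [ 0.728 -0.07   0.551  1.186  0.372  1.37   0.195] p [-0.011 -0.622  0.79 ] g 0.0012599804207170605
F [0.06  0.148 0.703] tilt 41.302423903388906 az -103.11573784490093 r 0.6222337408818289
axes in box (cols x,y,z):
 [[-0.462  0.593  0.66 ]
 [ 0.79   0.613  0.003]
 [-0.403  0.523 -0.751]]
tip box [ 0.759 -0.435  0.777]
[0.6  0.08 0.18]
rot [ 8.99 32.94 39.52] [  0.74   1.14 -52.21]
1 [ 0.03 -0.61  0.77] tool d [ 0.32 -0.02  0.02] q [ 0.69 -0.11  0.46  1.27  0.46  1.36  0.11] e 0.0 0.01 dq 0.09
1 [ 0.07 -0.59  0.74] tool d [ 0.32 -0.01  0.02] q [ 0.66 -0.13  0.39  1.34  0.52  1.36  0.03] e 0.0 0.0 dq 0.08
1 [ 0.11 -0.58  0.72] tool d [ 0.32 -0.    0.02] q [ 0.63 -0.14  0.32  1.41  0.56  1.36 -0.04] e 0.0 0.0 dq 0.07
1 [ 0.14 -0.56  0.7 ] tool d [0.32 0.01 0.02] q [ 0.61 -0.14  0.26  1.46  0.6   1.36 -0.11] e 0.0 0.0 dq 0.07
1 [ 0.18 -0.55  0.67] tool d [0.32 0.02 0.02] q [ 0.58 -0.12  0.21  1.51  0.63  1.36 -0.17] e 0.0 0.0 dq 0.06
1 [ 0.22 -0.53  0.65] tool d [0.32 0.04 0.02] q [ 0.54 -0.11  0.17  1.54  0.65  1.37 -0.23] e 0.0 0.0 dq 0.06
1 [ 0.26 -0.52  0.62] tool d [0.32 0
[... 1701 characters left out ...]
  0.46 -0.41  1.43  0.64  1.83 -0.9 ] e 0.0 0.0 dq 0.07
3 [0.6  0.1  0.38] tool d [ 0.3   0.07 -0.12] q [-0.25  0.54 -0.42  1.35  0.64  1.86 -0.9 ] e 0.0 0.0 dq 0.08
4 [0.6  0.09 0.34] tool d [0.15 0.01 0.22] q [-0.24  0.56 -0.42  1.4   0.65  1.79 -0.94] e 0.0 0.0 dq 0.06
4 [0.6  0.09 0.3 ] tool d [0.15 0.01 0.22] q [-0.23  0.59 -0.42  1.45  0.65  1.73 -0.98] e 0.0 0.0 dq 0.06
4 [0.6  0.09 0.26] tool d [0.15 0.01 0.22] q [-0.23  0.62 -0.42  1.49  0.66  1.67 -1.01] e 0.0 0.0 dq 0.06
4 [0.6  0.08 0.22] tool d [0.15 0.01 0.22] q [-0.23  0.66 -0.41  1.53  0.68  1.61 -1.05] e 0.0 0.0 dq 0.06
4 [0.6  0.08 0.18] tool d [0.15 0.01 0.22] q [-0.22  0.7  -0.4   1.56  0.69  1.56 -1.09] e 0.0 0.0 dq 0.06
```

Call:
{"fn": "jog_arm", "kwargs": {"motion": [{"jaw": 0,"xyz": [0.32,-0.02,0.02],"twist": -0.06},{"jaw": 0,"xyz": [0.32,-0.01,0.02],"twist": -0.06},{"jaw": 0,"xyz": [0.32,0,0.02],"twist": -0.06},{"jaw": 0,"xyz": [0.32,0.01,0.02],"twist": -0.06},{"jaw": 0,"xyz": [0.32,0.02,0.02],"twist": -0.06},{"jaw": 0,"xyz": [0.32,0.04,0.02],"twist": -0.06},{"jaw": 0,"xyz": [0.32,0.05,0.02],"twist": -0.06},{"jaw": 0,"xyz": [0.32,0.06,0.02],"twist": -0.06},{"jaw": 0,"xyz": [0.27,-0.08,-0.1],"twist": -0.06},{"jaw": 0,"xyz": [0.27,-0.07,-0.1],"twist": -0.06},{"jaw": 0,"xyz": [0.27,-0.06,-0.1],"twist": -0.06},{"jaw": 0,"xyz": [0.27,-0.05,-0.1],"twist": -0.06}]}}

```text
time_s: 6.72
tool_pos: [0.3846, -0.3489, 0.5249]
orientation: [2.859, 0.668, 0.905]
contact_force: [1.0, -0.5, -0.2]
gripper_width: 0.008
```

```bash
sed -i 's/(np.array(\[.3,-.5,.6\]),None),//' sim.py; python3 st.py; python3 sim.py
```

```text
t 6.72 q [ 0.295 -0.025 -0.104  1.732  0.716  1.493 -0.457] p [ 0.385 -0.349  0.525] g 0.007599879045903755
F [ 0.983 -0.514 -0.2  ] tilt 41.072653359888335 az -103.01787529368352 r 0.5192845561745947
axes in box (cols x,y,z):
 [[-0.713  0.246  0.657]
 [ 0.33   0.944  0.004]
 [-0.619  0.219 -0.754]]
tip box [ 0.402 -0.113  0.512]
[0.6  0.08 0.18]
rot [ 3.92 12.09 14.48] [  0.4    1.03 -19.24]
1 [ 0.4  -0.31  0.51] tool d [ 0.26 -0.01 -0.12] q [ 0.25 -0.01 -0.15  1.73  0.71  1.53 -0.5 ] e 0.0 0.0 dq 0.04
1 [ 0.42 -0.27  0.5 ] tool d [ 0.26  0.   -0.12] q [ 0.21  0.02 -0.19  1.73  0.7   1.57 -0.53] e 0.0 0.0 dq 0.04
1 [ 0.44 -0.24  0.49] tool d [ 0.26  0.01 -0.12] q [ 0.16  0.05 -0.23  1.72  0.69  1.61 -0.57] e 0.0 0.0 dq 0.05
1 [ 0.46 -0.2   0.48] tool d [ 0.26  0.02 -0.12] q [ 0.11  0.09 -0.26  1.7   0.67  1.64 -0.6 ] e 0.0 0.0 dq 0.05
2 [ 0.48 -0.16  0.47] tool d [ 0.3   0.02 -0.12] q [ 0.06  0.14 -0.3   1.68  0.66  1.67 -0.67] e 0.0 0.0 dq 0.06
2 [ 0.5  -0.11  0.45] tool d [ 0.3   0.03 -0.12] q [ 0.01  0.2  -0.32  1.65  0.65  1.7  -0.72] e 0.0 0.0 dq 0.06
2 [ 0.52 -0.07  0.44] tool
[... 364 characters left out ...]
  0.46 -0.39  1.43  0.63  1.82 -0.88] e 0.0 0.0 dq 0.07
2 [0.6  0.1  0.38] tool d [ 0.3   0.07 -0.12] q [-0.27  0.53 -0.39  1.35  0.63  1.85 -0.9 ] e 0.0 0.0 dq 0.08
3 [0.6  0.09 0.34] tool d [0.15 0.01 0.22] q [-0.26  0.55 -0.39  1.41  0.64  1.79 -0.93] e 0.0 0.0 dq 0.06
3 [0.6  0.09 0.3 ] tool d [0.15 0.01 0.22] q [-0.25  0.58 -0.39  1.45  0.64  1.72 -0.97] e 0.0 0.0 dq 0.06
3 [0.6  0.09 0.26] tool d [0.15 0.01 0.22] q [-0.25  0.62 -0.39  1.49  0.65  1.66 -1.01] e 0.0 0.0 dq 0.06
3 [0.6  0.08 0.22] tool d [0.15 0.01 0.22] q [-0.24  0.65 -0.39  1.53  0.66  1.6  -1.04] e 0.0 0.0 dq 0.06
3 [0.6  0.08 0.18] tool d [0.15 0.01 0.22] q [-0.24  0.69 -0.38  1.56  0.68  1.55 -1.08] e 0.0 0.0 dq 0.06
```

Call:
{"fn": "jog_arm", "kwargs": {"motion": [{"jaw": 0,"xyz": [0.26,-0.02,-0.12],"twist": -0.05},{"jaw": 0,"xyz": [0.26,-0.01,-0.12],"twist": -0.05},{"jaw": 0,"xyz": [0.26,0.0,-0.12],"twist": -0.05},{"jaw": 0,"xyz": [0.26,0.02,-0.12],"twist": -0.05},{"jaw": 0,"xyz": [0.3,0.02,-0.12],"twist": -0.05},{"jaw": 0,"xyz": [0.3,0.03,-0.12],"twist": -0.05},{"jaw": 0,"xyz": [0.3,0.04,-0.12],"twist": -0.05},{"jaw": 0,"xyz": [0.3,0.05,-0.12],"twist": -0.05},{"jaw": 0,"xyz": [0.3,0.05,-0.12],"twist": -0.03},{"jaw": 0,"xyz": [0.3,0.06,-0.12],"twist": 0},{"jaw": 0,"xyz": [0.3,0.06,-0.12],"twist": 0}]}}

```text
time_s: 8.1
tool_pos: [0.6087, 0.1065, 0.3701]
orientation: [3.137, 0.712, 1.34]
contact_force: [1.3, 0.1, -0.2]
gripper_width: 0.006
```

```bash
python3 st.py
python3 - <<'E'
from st import *
s,M,t=show();im=get_image('wrist');save(im,'w1')
im=get_image('scene');save(im,'s1')
E
```

```text
t 8.1 q [-0.277  0.556 -0.399  1.335  0.651  1.861 -0.906] p [0.609 0.106 0.37 ] g 0.005877084279883801
F [ 1.284  0.116 -0.157] tilt 40.81183111179925 az -102.77020815457783 r 0.617976249049243
axes in box (cols x,y,z):
 [[-0.757 -0.006  0.654]
 [-0.002  1.     0.007]
 [-0.654  0.004 -0.757]]
tip box [-0.093 -0.     0.357]
t 8.1 q [-0.277  0.556 -0.399  1.335  0.651  1.861 -0.906] p [0.609 0.106 0.37 ] g 0.005877084279883801
F [ 1.284  0.116 -0.157] tilt 40.81183111179925 az -102.77020815457783 r 0.617976249049243
axes in box (cols x,y,z):
 [[-0.757 -0.006  0.654]
 [-0.002  1.     0.007]
 [-0.654  0.004 -0.757]]
tip box [-0.093 -0.     0.357]
```

View pics/w1.png

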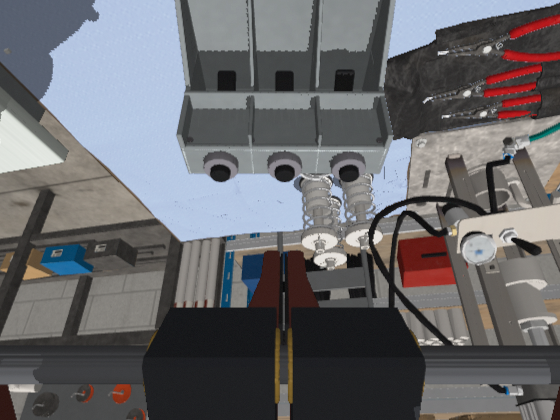

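View pics/s1.png

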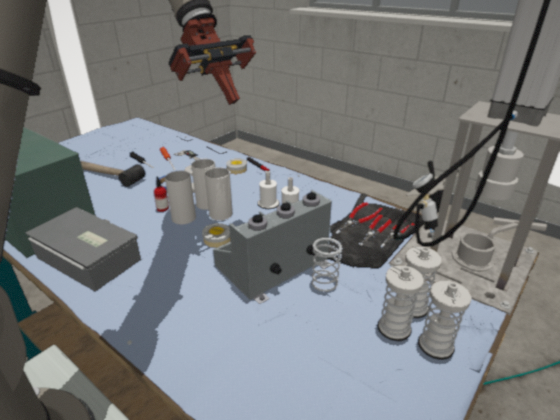

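The wrist view looks into the open side. There is a dark patch under the roof in each place, at (227,80), (285,80) and (344,80), and the right-hand one (box +y, place 1) looks larger. I'll zoom in.

Run:
```python
import cv2
im=cv2.imread('pics/w1.png')[50:190,170:400];cv2.imwrite('pics/w1z.png',cv2.resize(im,None,fx=3.4,fy=3.4,interpolation=cv2.INTER_CUBIC))
```

```text
(no output)
```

View pics/w1z.png

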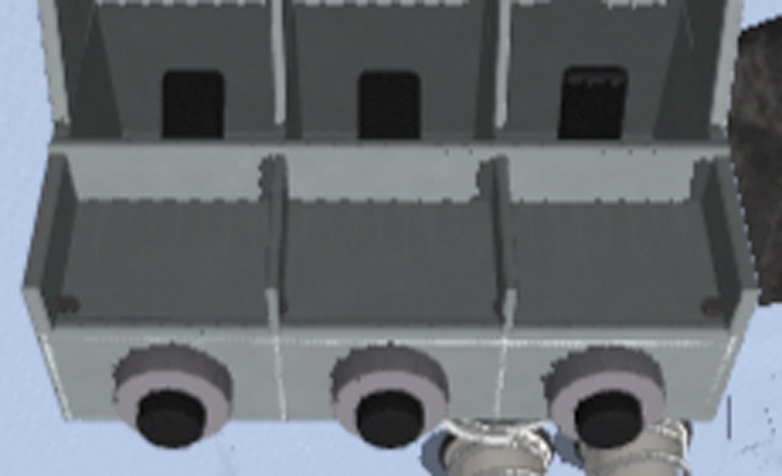

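The right-hand lever (place 1) shows its end raised and nearer than the other two, so it looks like the off one. I'll confirm by feel, starting with place 1.

```bash
cat > to.py <<'E'
from st import *
import sys
def to(target):
    s,M,tip=show()
    d=M.T@(B.T@np.array(target)+O-tip)
    print('delta tool mm',d*1000,'units',d/.15); return d
if __name__=='__main__':
    x,y,z,back=map(float,sys.argv[1:5])
    s=sensors.state();M=R.from_euler('xyz',s['orientation']).as_matrix()
    to(np.array([x,y,z])-B@M[:,2]*back)
E
python3 to.py .0325 .07 .048 .1
```

```text
t 8.2 q [-0.28   0.561 -0.402  1.335  0.65   1.859 -0.906] p [0.608 0.111 0.367] g 0.005709526674516676
F [-1.183  0.679 -0.502] tilt 40.77308154158944 az -102.73738728653368 r 0.6181752379382827
axes in box (cols x,y,z):
 [[-0.757 -0.013  0.653]
 [-0.011  1.     0.007]
 [-0.653 -0.002 -0.757]]
tip box [-0.097 -0.001  0.354]
delta tool mm [100.984  70.377 216.605] units [0.673 0.469 1.444]
```

Call:
{"fn": "jog_arm", "kwargs": {"motion": [{"jaw": 0,"xyz": [0.11,0.08,0.24],"twist": 0},{"jaw": 0,"xyz": [0.11,0.08,0.24],"twist": 0},{"jaw": 0,"xyz": [0.11,0.08,0.24],"twist": 0},{"jaw": 0,"xyz": [0.11,0.08,0.24],"twist": 0},{"jaw": 0,"xyz": [0.11,0.08,0.24],"twist": 0},{"jaw": 0,"xyz": [0.11,0.07,0.2],"twist": 0}]}}

```text
time_s: 8.95
tool_pos: [0.6684, 0.0329, 0.1415]
orientation: [3.131, 0.709, 1.344]
contact_force: [0.7, -0.2, 0.4]
gripper_width: 0.008
```

```bash
python3 to.py .0325 .07 .048 .045;  python3 - <<'E'
from st import *
im=get_image('wrist');save(im,'w2')
E
```

```text
t 8.95 q [-0.187  0.795 -0.346  1.452  0.76   1.516 -1.   ] p [0.668 0.033 0.141] g 0.008053467741438523
F [ 0.716 -0.232  0.411] tilt 40.61018884220731 az -102.07649712549704 r 0.6692299346749403
axes in box (cols x,y,z):
 [[-0.759 -0.013  0.651]
 [-0.004  1.     0.014]
 [-0.651  0.008 -0.759]]
tip box [-0.035  0.075  0.129]
delta tool mm [ 0.965 -6.698 60.208] units [ 0.006 -0.045  0.401]
```

View pics/w2.png

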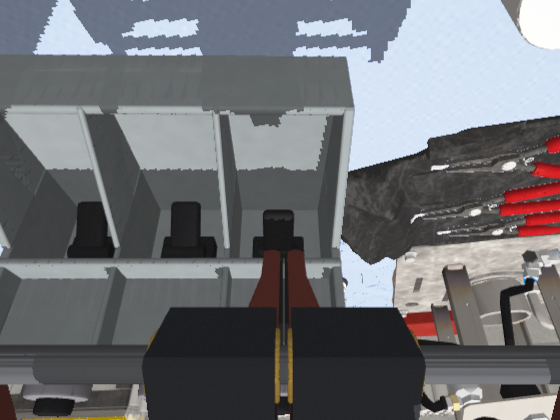

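The wrist view now shows it clearly. Place 1's lever, in front of the fingers at (278,220), stands up with its end face visible. The other two at (90,225) and (186,225) hang down. I'll approach slowly and watch the force.

Call:
{"fn": "jog_arm", "kwargs": {"motion": [{"jaw": 0,"xyz": [0,-0.02,0.2],"twist": 0},{"jaw": 0,"xyz": [0,-0.02,0.17],"twist": 0},{"jaw": 0,"xyz": [0,0,0.03],"twist": 0}]}}

```text
time_s: 9.38
tool_pos: [0.6534, -0.0084, 0.0921]
orientation: [3.134, 0.714, 1.343]
contact_force: [0.9, 0.3, 0.1]
gripper_width: 0.008
```

```bash
python3 to.py .0325 .07 .048 0.02
```

```text
t 9.38 q [-0.145  0.82  -0.33   1.539  0.797  1.417 -1.036] p [ 0.653 -0.008  0.092] g 0.007504864530553206
F [0.869 0.343 0.062] tilt 40.89288972887467 az -102.43954334462508 r 0.6535015979762717
axes in box (cols x,y,z):
 [[-0.756 -0.01   0.655]
 [-0.004  1.     0.01 ]
 [-0.655  0.005 -0.756]]
tip box [0.008 0.07  0.079]
delta tool mm [ 2.284 -0.49  19.409] units [ 0.015 -0.003  0.129]
```

Call:
{"fn": "jog_arm", "kwargs": {"motion": [{"jaw": 0,"xyz": [0.01,0,0.04],"twist": 0},{"jaw": 0,"xyz": [0,0,0.04],"twist": 0},{"jaw": 0,"xyz": [0,0,0.03],"twist": 0}]}}

```text
time_s: 9.75
tool_pos: [0.6533, -0.0162, 0.0809]
orientation: [3.129, 0.711, 1.34]
contact_force: [-0.5, 0.0, -0.5]
gripper_width: 0.004
```

Call:
{"fn": "jog_arm", "kwargs": {"motion": [{"jaw": 0,"xyz": [0,0,0.03],"twist": 0},{"jaw": 0,"xyz": [0,0,0.02],"twist": 0}]}}

```text
time_s: 10.0
tool_pos: [0.6529, -0.0194, 0.076]
orientation: [3.127, 0.709, 1.34]
contact_force: [-2.0, 3.7, 6.0]
gripper_width: 0.006
```

```bash
python3 to.py .0325 .07 .048 0.0
```

```text
t 10.0 q [-0.132  0.832 -0.325  1.557  0.814  1.382 -1.048] p [ 0.653 -0.019  0.076] g 0.005812699937744674
F [-2.047  3.739  5.959] tilt 40.63425288581274 az -101.9389863413188 r 0.6531984489505935
axes in box (cols x,y,z):
 [[-0.759 -0.012  0.651]
 [-0.002  1.     0.016]
 [-0.651  0.011 -0.759]]
tip box [0.019 0.072 0.063]
delta tool mm [-0.234 -2.53  20.073] units [-0.002 -0.017  0.134]
```

I felt contact at about 7 N, 20 mm before the pocket, so lever 1 is off. I'll push it over.

Call:
{"fn": "jog_arm", "kwargs": {"motion": [{"jaw": 0,"xyz": [0,-0.01,0.04],"twist": 0},{"jaw": 0,"xyz": [0,0,0.04],"twist": 0},{"jaw": 0,"xyz": [0,0,0.04],"twist": 0}]}}

```text
time_s: 10.38
tool_pos: [0.6496, -0.0296, 0.0617]
orientation: [3.126, 0.707, 1.341]
contact_force: [0.3, 0.2, -0.0]
gripper_width: 0.005
```

```bash
python3 to.py .0325 .07 .048 0.0
```

```text
t 10.38 q [-0.121  0.842 -0.32   1.577  0.828  1.351 -1.059] p [ 0.65  -0.03   0.062] g 0.004549163329914496
F [ 0.328  0.181 -0.04 ] tilt 40.489202229836245 az -101.74949705059313 r 0.6502636430958261
axes in box (cols x,y,z):
 [[-0.761 -0.014  0.649]
 [-0.002  1.     0.018]
 [-0.649  0.012 -0.761]]
tip box [0.03  0.071 0.049]
delta tool mm [-1.517 -1.398  2.345] units [-0.01  -0.009  0.016]
```

The force has dropped to zero, so it snapped over. I'll press gently to feel the stop at ON.

Call:
{"fn": "jog_arm", "kwargs": {"motion": [{"jaw": 0,"xyz": [0,0,0.02],"twist": 0},{"jaw": 0,"xyz": [0,0,0.02],"twist": 0}]}}

```text
time_s: 10.62
tool_pos: [0.6494, -0.0314, 0.0598]
orientation: [3.124, 0.706, 1.34]
contact_force: [-0.5, 11.7, 15.3]
gripper_width: 0.004
```

```bash
python3 to.py .0325 .07 .048 0.0
```

```text
t 10.62 q [-0.119  0.844 -0.32   1.58   0.831  1.347 -1.062] p [ 0.649 -0.031  0.06 ] g 0.0037630603483354216
F [-0.528 11.686 15.339] tilt 40.48448311349489 az -101.6228379147579 r 0.6501600374957978
axes in box (cols x,y,z):
 [[-0.761 -0.014  0.649]
 [-0.002  1.     0.02 ]
 [-0.649  0.014 -0.761]]
tip box [0.032 0.072 0.047]
delta tool mm [-1.427 -1.606 -0.323] units [-0.01  -0.011 -0.002]
```

It stops firmly at the pocket, so lever 1 is fully on. I'll retract and look.

Call:
{"fn": "jog_arm", "kwargs": {"motion": [{"jaw": 0,"xyz": [0,0,-0.2],"twist": 0},{"jaw": 0,"xyz": [0,0,-0.3],"twist": 0},{"jaw": 0,"xyz": [0,0,-0.3],"twist": 0},{"jaw": 0,"xyz": [-0.2,0,-0.25],"twist": 0}]}}

```text
time_s: 11.12
tool_pos: [0.6624, 0.0446, 0.1975]
orientation: [3.136, 0.715, 1.345]
contact_force: [0.4, -0.4, 0.8]
gripper_width: 0.006
```

```bash
python3 - <<'E'
from st import *
im=get_image('wrist');save(im,'w3')
E
python3 to.py .0726 .07 .23 0
```

```text
t 11.18 q [-0.199  0.728 -0.358  1.419  0.736  1.603 -0.96 ] p [0.665 0.044 0.205] g 0.00609605370573758
F [1.157 1.327 4.143] tilt 40.8042546834586 az -101.9698271229551 r 0.6664424291869938
axes in box (cols x,y,z):
 [[-0.757 -0.008  0.653]
 [ 0.002  1.     0.016]
 [-0.653  0.013 -0.757]]
tip box [-0.045  0.069  0.192]
delta tool mm [-113.885    0.26    48.753] units [-0.759  0.002  0.325]
```

View pics/w3.png

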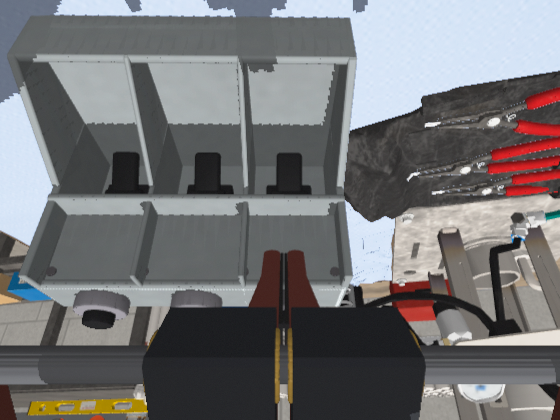

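All three levers now look alike at (126,172), (208,172) and (289,172). Next is button 1.

Call:
{"fn": "jog_arm", "kwargs": {"motion": [{"jaw": 0,"xyz": [-0.25,0,-0.1],"twist": 0},{"jaw": 0,"xyz": [-0.25,0,0.15],"twist": 0},{"jaw": 0,"xyz": [-0.22,0,0.22],"twist": 0},{"jaw": 0,"xyz": [0,0,0],"twist": 0}]}}

```text
time_s: 11.68
tool_pos: [0.6394, -0.0671, 0.2472]
orientation: [3.121, 0.715, 1.33]
contact_force: [-0.8, 0.5, 0.9]
gripper_width: 0.004
```

Run:
```python
from st import *
im=get_image('scene');save(im,'s4')
s,M,tip=show()
for z in (.205,.1875,.18):
    d=M.T@(B.T@np.array([.0726,.07,z])+O-tip);print(z,d/.15)
print('down per mm',M.T@[0,0,-.001]/.15)
```

```text
t 11.72 q [-0.061  0.601 -0.341  1.541  0.761  1.535 -0.85 ] p [ 0.64  -0.064  0.247] g 0.002879807279684744
F [ 0.169  0.714 -0.385] tilt 40.852407658452044 az -101.87241384676452 r 0.6432274927988223
axes in box (cols x,y,z):
 [[-0.757 -0.008  0.654]
 [ 0.004  1.     0.017]
 [-0.654  0.015 -0.756]]
tip box [0.066 0.07  0.234]
0.205 [ 0.093 -0.003  0.176]
0.1875 [ 0.169 -0.005  0.264]
0.18 [ 0.202 -0.006  0.302]
down per mm [ 0.004 -0.     0.005]
```

View pics/s4.png

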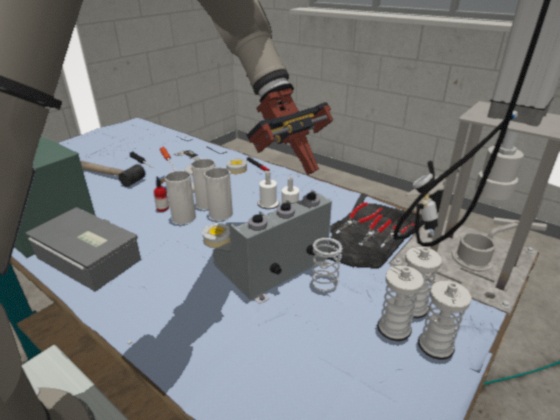

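The fingertips at (315,168) are right above button 1, the far one at (312,198). I'm lowering onto it.

Call:
{"fn": "jog_arm", "kwargs": {"motion": [{"jaw": 0,"xyz": [0.05,0,0.09],"twist": 0},{"jaw": 0,"xyz": [0.045,0,0.09],"twist": 0},{"jaw": 0,"xyz": [0.03,0,0.03],"twist": 0},{"jaw": 0,"xyz": [0,0,0],"twist": 0}]}}

```text
time_s: 12.22
tool_pos: [0.6389, -0.0674, 0.2057]
orientation: [3.127, 0.712, 1.341]
contact_force: [-1.5, -0.6, -0.7]
gripper_width: 0.006
```

```bash
python3 to.py .0726 .07 .1875 0
```

```text
t 12.22 q [-0.059  0.641 -0.337  1.575  0.778  1.479 -0.89 ] p [ 0.639 -0.067  0.206] g 0.006103851640612442
F [-1.49  -0.565 -0.705] tilt 40.793790876147526 az -101.87001002496936 r 0.6424763389894355
axes in box (cols x,y,z):
 [[-0.757 -0.013  0.653]
 [-0.002  1.     0.017]
 [-0.653  0.011 -0.757]]
tip box [0.069 0.07  0.193]
delta tool mm [0.82  0.205 6.275] units [0.005 0.001 0.042]
```

Call:
{"fn": "jog_arm", "kwargs": {"motion": [{"jaw": 0,"xyz": [0.01,0,0.02],"twist": 0},{"jaw": 0,"xyz": [0.01,0,0.02],"twist": 0}]}}

```text
time_s: 12.48
tool_pos: [0.6392, -0.068, 0.1993]
orientation: [3.126, 0.711, 1.341]
contact_force: [-1.3, 1.4, 2.6]
gripper_width: -0.0
```

Call:
{"fn": "jog_arm", "kwargs": {"motion": [{"jaw": 0,"xyz": [0.013,0,0.015],"twist": 0},{"jaw": 0,"xyz": [0.013,0,0.015],"twist": 0}]}}

```text
time_s: 12.72
tool_pos: [0.6392, -0.0679, 0.1953]
orientation: [3.124, 0.713, 1.339]
contact_force: [-5.2, 2.9, 15.4]
gripper_width: 0.007
```

```bash
python3 to.py .0726 .07 .1825 0
```

```text
t 12.72 q [-0.06   0.652 -0.336  1.583  0.785  1.465 -0.903] p [ 0.639 -0.068  0.195] g 0.0068523862696459
F [-5.205  2.884 15.447] tilt 40.841397479053974 az -101.70938460131849 r 0.6428288214219571
axes in box (cols x,y,z):
 [[-0.757 -0.013  0.654]
 [-0.001  1.     0.019]
 [-0.654  0.013 -0.757]]
tip box [0.07  0.07  0.182]
delta tool mm [-2.358 -0.172  1.902] units [-0.016 -0.001  0.013]
```

Call:
{"fn": "jog_arm", "kwargs": {"motion": [{"jaw": 0,"xyz": [0.008,0,0.009],"twist": 0}]}}

```text
time_s: 12.85
tool_pos: [0.6392, -0.0678, 0.1954]
orientation: [3.122, 0.714, 1.338]
contact_force: [-3.8, 2.5, 12.8]
gripper_width: 0.006
```

Call:
{"fn": "jog_arm", "kwargs": {"motion": [{"jaw": 0,"xyz": [-0.07,0,-0.08],"twist": 0},{"jaw": 0,"xyz": [-0.17,0,-0.2],"twist": 0},{"jaw": 0,"xyz": [-0.1,0,-0.35],"twist": 0},{"jaw": 0,"xyz": [0,0,-0.35],"twist": 0},{"jaw": 0,"xyz": [0,0,-0.3],"twist": 0},{"jaw": 0,"xyz": [0,0,0],"twist": 0}]}}

```text
time_s: 13.6
tool_pos: [0.6563, 0.0182, 0.3818]
orientation: [3.119, 0.711, 1.333]
contact_force: [-0.3, -0.3, -0.2]
gripper_width: 0.003
```

Run:
```python
from st import *
s,M,t=show();im=get_image('wrist');save(im,'w5')
im=get_image('top');save(im,'t5')
W=pts(im)
for n in ('top','scene'):
    im=get_image(n);W=pts(im)
    k=(W[...,0]>.42)&(W[...,0]<.72)&(W[...,1]>-.2)&(W[...,1]<.08)&(im['z_map']>0)&(W[...,2]>.172)&(W[...,2]<.19)
    c,l,st,ce=cv2.connectedComponentsWithStats(k.astype(np.uint8))
    for i in range(1,c):
        if st[i,4]>5:print(n,st[i,4],np.median(W[l==i],0))
```

```text
t 13.6 q [-0.171  0.559 -0.36   1.296  0.717  1.807 -0.761] p [0.656 0.018 0.382] g 0.0030153041570089214
F [-0.257 -0.262 -0.202] tilt 40.75355430483162 az -101.63893429793887 r 0.6565353058312329
axes in box (cols x,y,z):
 [[-0.758 -0.01   0.653]
 [ 0.003  1.     0.019]
 [-0.653  0.017 -0.758]]
tip box [-0.018  0.067  0.369]
top 84 [ 0.638 -0.072  0.178]
top 85 [ 0.571 -0.058  0.177]
top 77 [ 0.503 -0.042  0.179]
scene 108 [ 0.635 -0.076  0.177]
scene 121 [ 0.566 -0.06   0.176]
scene 143 [ 0.499 -0.044  0.176]
```

View pics/w5.png

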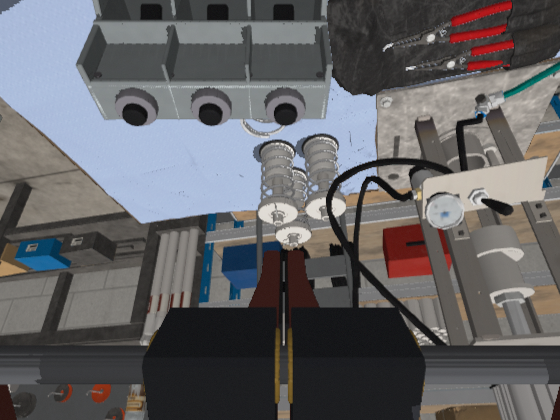

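View pics/t5.png

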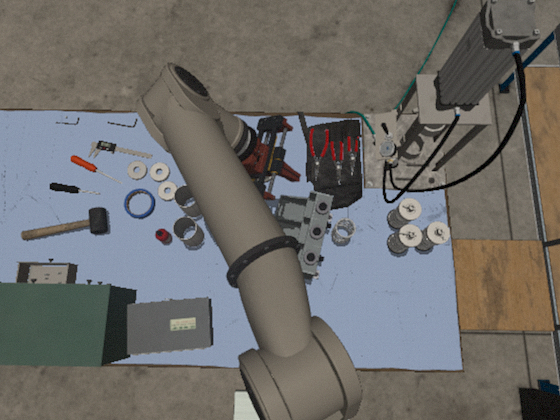

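Button 1 has sprung back level with the other two, at (287,112) in the wrist view. The bystanders I can see have not moved, and the arm is clear, so I'm handing in.

Run:
```python
from st import *
im=get_image('scene');save(im,'s6')
for t in('grease_tin','spring','thread_lock'):
    d=place_of(im,t)
    if d:print(t,d[0]['uv'],d[0]['confidence'])
print(ticket.finish_job())
```

```text
grease_tin [213.0, 239.8] 0.98
spring [324.4, 282.4] 0.84
thread_lock [267.7, 258.3] 0.55
the job is handed in; nothing more can be done
None
```

I found switch 1 off (the +y end, farthest from the robot), pushed it fully on, then pressed its reset button and let it spring back. I handed the job in at about 14 s of the 48 s. The hand-in gives no verdict.

- **Lean:** The jog interface has no tilt command. I got the 40° lean by driving the arm up against its reach limit on the right, where the tool tipped to 40°. I then carried that orientation to the box and used it for the button too.
- **Lever 1:**
  - I met it 20 mm before the pocket at about 7 N, which means off.
  - The force then dropped to zero as it snapped over.
  - It stopped firmly at the pocket point, peaking at about 19 N.
  - The wrist picture afterwards shows all three levers alike.
- **Levers 2 and 3:** I judged these on from the pictures only and never touched them.
- **Button 1:** It went down about 5 mm and bottomed out at 13–15 N. Depth afterwards shows all three caps level to within 2 mm. No other button was touched.
- **Bystanders:** The tin and the spring were found within 4 px of where they started. The network's last answer for the red bottle was wrong (it pointed at the box, 0.55 confidence), but the top picture shows the bottle in its old place.

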